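# Fill the two empty buckets of the centrifuge rotor

### The job

Finish loading the four-place centrifuge rotor: take the two large tubes out of the bench rack and drop them one after the other, tip down, into the rotor's two empty buckets, one tube in each, so that each stands fully down on the bucket's floor. Either tube may go into either bucket; the slim tubes in the rack are not wanted.

Things in the scene. Friction and masses are not known exactly. Their poses are not given: they have to be found in the camera images.
- tube_a: large 50 mL tube, blue cap, upright in a wide hole at one end of the grey rack; the other large tube is at the other end, 135 mm off, slim tubes 60 mm or more off. Clear body 28 to 31 mm thick, lowest 14 mm a blunt cone; cap 34 mm, 95 to 111 mm above the tip: grip it there. Origin: the tip; z to the cap. 40 g. The rack's holes are 54 mm deep, its top 60 mm above the worktop: raise the tube 60 mm to clear it
- tube_b: large 50 mL tube, green cap, upright in a wide hole at one end of the grey rack; the other large tube is at the other end, 135 mm off, slim tubes 60 mm or more off. Clear body 28 to 31 mm thick, lowest 14 mm a blunt cone; cap 34 mm, 95 to 111 mm above the tip: grip it there. Origin: the tip; z to the cap. 40 g. The rack's holes are 54 mm deep, its top 60 mm above the worktop: raise the tube 60 mm to clear it
- bucket_1 (a point): mouth centre of one empty rotor bucket, 85 mm above the worktop; z up. Round cup: 52 mm inside at the flared rim, within 12 mm narrowing to a 36 mm bore; floor 65 mm below this point, so a seated cap's top is 46 mm above it. Other empty bucket: 170 mm off across the lower hub; the two between hold large tubes, 120 mm from this one. Rotor fixed, does not turn
- bucket_2 (a point): mouth centre of the other empty rotor bucket, 85 mm above the worktop; z up. Round cup: 52 mm inside at the flared rim, within 12 mm narrowing to a 36 mm bore; floor 65 mm below this point, so a seated cap's top is 46 mm above it. Other empty bucket: 170 mm off across the lower hub; the two between hold large tubes, 120 mm from this one. Rotor fixed, does not turn

How it is judged:
On the way:
1. one large tube stands in an empty bucket (((horizontal distance between tube_a and bucket_1 below 0.015 m and z of tube_a in the frame of bucket_1 between -0.08 and -0.055 m and angle between tube_a's own z axis and vertical below 0.25 rad) or (horizontal distance between tube_a and bucket_2 below 0.015 m and z of tube_a in the frame of bucket_2 between -0.08 and -0.055 m and angle between tube_a's own z axis and vertical below 0.25 rad) or (horizontal distance between tube_b and bucket_1 below 0.015 m and z of tube_b in the frame of bucket_1 between -0.08 and -0.055 m and angle between tube_b's own z axis and vertical below 0.25 rad) or (horizontal distance between tube_b and bucket_2 below 0.015 m and z of tube_b in the frame of bucket_2 between -0.08 and -0.055 m and angle between tube_b's own z axis and vertical below 0.25 rad))), for 0.2 s.
At the end, for the whole second after the job is handed in: Each of the two formerly empty buckets holds one large tube, at rest, tip down: its tip within 15 mm of the bucket's axis and at least 55 mm below the mouth, leaning less than 0.25 rad ((((horizontal distance between tube_a and bucket_1 below 0.015 m and z of tube_a in the frame of bucket_1 between -0.08 and -0.055 m and angle between tube_a's own z axis and vertical below 0.25 rad) and (horizontal distance between tube_b and bucket_2 below 0.015 m and z of tube_b in the frame of bucket_2 between -0.08 and -0.055 m and angle between tube_b's own z axis and vertical below 0.25 rad)) or ((horizontal distance between tube_a and bucket_2 below 0.015 m and z of tube_a in the frame of bucket_2 between -0.08 and -0.055 m and angle between tube_a's own z axis and vertical below 0.25 rad) and (horizontal distance between tube_b and bucket_1 below 0.015 m and z of tube_b in the frame of bucket_1 between -0.08 and -0.055 m and angle between tube_b's own z axis and vertical below 0.25 rad))) and linear speed of each of tube_a, tube_b below 0.02 m/s); the robot touches nothing.
It also fails if it takes over 56 s, if anything falls off the work surface, if the arm or the gripper's body presses on something with over 40 N, if the wrist force passes 120 N, or if a joint passes its speed limit or range.

### The arm

A 6-joint arm with a two-finger parallel gripper is mounted at the origin on a cart in front of the work surface, level with it; the furniture and walls round the work are solid. World frame = base frame: x ahead of the robot, y to its left, z up, the work surface at z = 0. Lengths are in m, angles in rad, forces in N, time in s.
With the tool pointing down it reaches from about 0.3 to 0.85 m from the base axis. Payload 5.4 kg.
Tool frame: the origin (TCP) lies midway between the tips of the shut fingers; the grasp point (between the pads) lies 19 mm behind it (bot.tcp_to_grasp is the z of the grasp point in the tool frame, in m); z points along the fingers, y is the line along which they close (so a half turn about z gives the same grasp; the last joint's range is limited). The gripper opens to 85 mm and grips with 20 to 120 N. Pads are 22 mm wide; open, the fingers measure 114 mm over their backs; the gripper's body (76 mm by 85 mm) begins 54 mm behind the grasp point. The pads swing forward as they close: fully open they stand 13 mm farther back than shut.
Start: joints at [0.995, 0.158, 1.597, -0, 1.386, -0.21], TCP at [0.206, 0.537, 0.231] pointing down, gripper open.
Joint ranges: [-2.91, 2.91], [-0.94, 2.29], [0.18, 2.7], [-1.29, 4.43], [0.17, 2.64], [-3, 3]. Speed limits (rad/s): [2.57, 2.57, 3.14, 3.14, 3.14, 3.14].

### API

Orientations are given as a unit quaternion [w, x, y, z].
In Python, from workcell import bot, cams, job gives the robot as it stands. The module is installed in compiled form; this text tells all that it offers.
- The arm moves only by the tool play_rows, never from a script. Its argument "rows" is one flat list of numbers, 4 for each row, row after row: the shift along the tool's x, y, z in mm, then the turn about the tool's z in rad. A call has 1 to 8 rows; each row is the pose to reach, as a shift and turn from the pose commanded when the call began, along the tool's axes at that moment; what a row does not reach only later rows make up. A row lasts 1/10 s, in which the tool goes at most 50 mm and 8.59 degrees, less where a joint would pass 70% of its speed; a pose out of reach is approached as far as the arm can. A call with a gripper value outside its range is refused whole. "jaw" is the opening, from 0 (shut) to 1 (fully open), set as the call begins (left out, the last holds). The fingers move at their own pace and stop on an object; "squeeze" is the grip in N (left out, the last holds). Time passes only in rows, so rows that repeat a pose let the fingers close. It gives the time, the measured TCP pose, the force, the opening and the grip force at its end, in the units of the state.
- bot.observe(): the state, without advancing time (a new reading comes with each control period).
- cams.capture(name): name is "scene" or "side" or "wrist"; returns a dict with "pixels" (384x512x3 uint8, red, green, blue), "fx", "fy", "cx", "cy" (pixels), "k1" (the pictures are not rectified: a ray, as slopes to the right and down, at radius r is drawn at 1 + k1 r^2 times it, then the intrinsics apply), "camera_from_world" (4x4, takes a point from world to camera coordinates). Camera axes: x right, y down, z forward; pixel columns grow to the right and rows downward; lengths in m; the calibration is good to about 2 mm. A picture is of the moment at which its call begins. There is no depth.
- job.job_done(): hands the job in; it is judged then, once.
The state is a dict: "time_s": time; "qpos": joint angles; "qvel": joint speeds; "tau": joint torques, N m; "tool_pos": TCP position; "tcp_rot": TCP orientation; "ft_force": force on the tool from outside, world axes, zero at the start; "ft_torque": the same for the moment, N m; "finger_gap": opening from 0.0 (shut) to 1.0 (fully open); "gripper_force": force on a finger pad.
Only numpy, scipy, OpenCV 4.12 (cv2) and the standard library are available. Lean on these libraries where they do the work, as an engineer would, in place of code of your own. Each camera call takes 0.05 s, during which the arm holds its last target. There are 200 camera calls.

## Working session

There is one attempt and no reset: what is moved stays moved. The work goes in short steps, Python scripts to look and compute and a tool call to move; the robot and the scene stay as the last step left them, time stands still between calls to the robot, and variables do not carry over. Pictures are saved under pics/ and viewed, at most 10 in all, crops included, and the job is handed in when it is done.

Besides the shell and the picture viewer there is one more tool, called as name(argument=value, ...), one argument or row to a line, values as JSON. play_rows: Moves the arm, as the interface text tells. Its arguments: {"type":"object","properties":{"rows":{"type":"array"},"jaw":{"type":"number"},"squeeze":{"type":"number"}},"required":["rows"]}

```bash
mkdir -p pics; cat > h.py <<'E'
import numpy as np, cv2
from workcell import bot, cams, job
def snap(n,f):
    c=cams.capture(n); cv2.imwrite('pics/'+f+'.png',c['pixels'][:,:,::-1]); 
    np.savez('pics/'+f+'.npz',**{k:np.array(v) for k,v in c.items()}); return c
def ray(c,u,v):
    d=np.array([(u-c['cx'])/c['fx'],(v-c['cy'])/c['fy']]); s=d.copy()
    for _ in range(20): s=d/(1+c['k1']*(s@s))
    T=c['camera_from_world']; R=T[:3,:3]
    return -R.T@T[:3,3], R.T@np.array([s[0],s[1],1.])
def atz(c,u,v,z):
    o,d=ray(c,u,v); return o+d*(z-o[2])/d[2]
def proj(c,p):
    T=c['camera_from_world']; q=T[:3,:3]@np.array(p)+T[:3,3]; s=q[:2]/q[2]; s=s*(1+c['k1']*(s@s))
    return s[0]*c['fx']+c['cx'], s[1]*c['fy']+c['cy']
E
python3 - <<'E'
from h import *
a=snap('scene','sc0');b=snap('side','si0')
cv2.imwrite('pics/both.png',cv2.resize(np.vstack([a['pixels'],b['pixels']])[:,:,::-1],None,fx=.78,fy=.78))
s=bot.observe();print(s['tool_pos'],s['tcp_rot'],bot.tcp_to_grasp,s['time_s'])
E
```

```text
[0.20537867 0.53647283 0.23040661] [-3.32526270e-04  1.81881149e-01  9.83320137e-01 -8.03058575e-04] -0.0187 0.1
```

View pics/sc0.png

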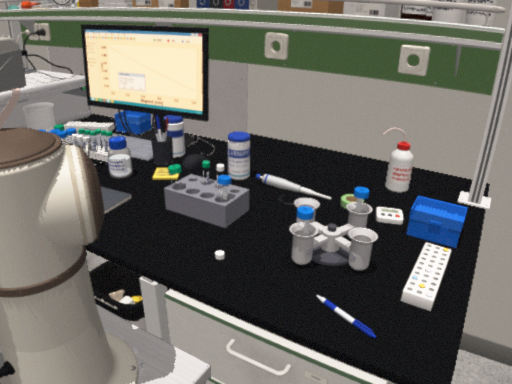

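View pics/si0.png

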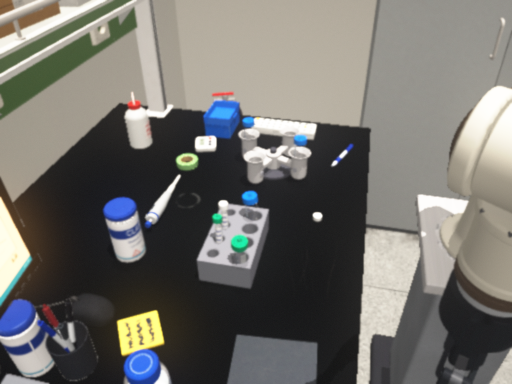

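```bash
python3 - <<'E'
from h import *
a=cv2.imread('pics/sc0.png');b=cv2.imread('pics/si0.png')
A=cv2.resize(a[150:280,150:390],(800,433),interpolation=cv2.INTER_CUBIC)
cv2.imwrite('pics/ca.png',A)
B=cv2.resize(b[110:290,180:330],(500,600),interpolation=cv2.INTER_CUBIC)
cv2.imwrite('pics/cb.png',B)
E
```

```text
(no output)
```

View pics/ca.png

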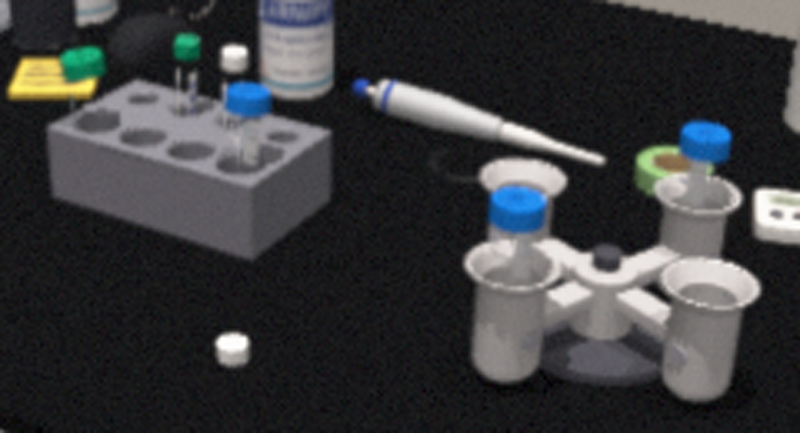

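View pics/cb.png

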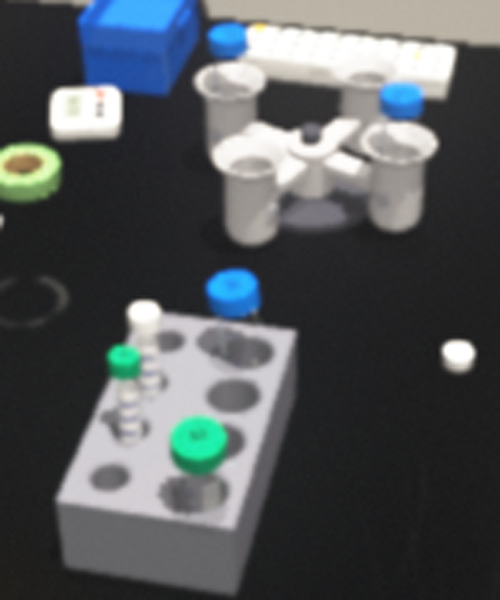

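```bash
python3 - <<'E'
from h import *
a=np.load('pics/sc0.npz');b=np.load('pics/si0.npz')
k=10/3
P={'blue':((248,100),(233,293),.109),'green':((83,63),(198,445),.109),'rl':((523,180),(253,160),.085),'fr':((710,285),(365,80),.085),'t1':((513,263),(400,143),.085),'t2':((699,194),(231,85),.085)}
for n,(p,q,z) in P.items():
    print(n,atz(a,150+p[0]/k,150+p[1]/k,z).round(4),atz(b,180+q[0]/k,110+q[1]/k,z).round(4),end=' ')
    o1,d1=ray(a,150+p[0]/k,150+p[1]/k);o2,d2=ray(b,180+q[0]/k,110+q[1]/k)
    s=np.linalg.lstsq(np.c_[d1,-d2],o2-o1,rcond=None)[0];print(((o1+d1*s[0]+o2+d2*s[1])/2).round(4))
from scipy.spatial.transform import Rotation as R
w=bot.observe()['tcp_rot'];print(R.from_quat([*w[1:],w[0]]).as_matrix().round(3))
c=cams.capture('wrist')['camera_from_world'];print(np.round(c,3))
E
```

```text
blue [0.5473 0.088  0.109 ] [0.5457 0.0916 0.109 ] [0.547  0.0888 0.1079]
green [0.5365 0.2354 0.109 ] [0.531 0.237 0.109] [0.533  0.2345 0.1087]
rl [ 0.5826 -0.1172  0.085 ] [ 0.5788 -0.1065  0.085 ] [ 0.5824 -0.1155  0.082 ]
fr [ 0.5151 -0.2732  0.085 ] [ 0.5139 -0.2503  0.085 ] [ 0.519  -0.2701  0.0779]
t1 [ 0.4752 -0.1596  0.085 ] [ 0.4695 -0.1564  0.085 ] [ 0.4712 -0.1598  0.085 ]
t2 [ 0.6289 -0.2287  0.085 ] [ 0.6241 -0.2172  0.085 ] [ 0.6281 -0.2274  0.0821]
[[-0.934  0.358 -0.001]
 [ 0.358  0.934 -0.001]
 [ 0.    -0.002 -1.   ]]
[[ 0.358  0.934 -0.002 -0.575]
 [ 0.902 -0.345  0.258 -0.034]
 [ 0.24  -0.094 -0.966  0.378]
 [ 0.     0.     0.     1.   ]]
```

play_rows(
  rows=[-480, -296, 10, -0.4, -480, -296, 10, -0.4, -480, -296, 10, -0.4, -480, -296, 10, -0.4, -480, -296, 10, -0.4, -480, -296, 10, -0.4, -480, -296, 10, -0.4, -480, -296, 10, -0.4],
  jaw=1,
  squeeze=40,
)

```text
time_s: 0.95
tool_pos: [0.4442, 0.2242, 0.2243]
tcp_rot: [0.0, -0.017, 1.0, 0.0]
ft_force: [1.3, 1.0, -1.0]
finger_gap: 1.002
gripper_force: 0.0
```

play_rows(
  rows=[-98, -138, 0, 0, -98, -138, 0, 0, -98, -138, 0, 0, -98, -138, 0, 0, -98, -138, 0, 0],
)

```text
time_s: 1.45
tool_pos: [0.547, 0.0894, 0.2239]
tcp_rot: [-0.0, -0.015, 1.0, -0.0]
ft_force: [0.3, 1.2, 0.3]
finger_gap: 1.001
gripper_force: 0.0
```

```bash
cat >> h.py <<'E'
from scipy.spatial.transform import Rotation as Ro
def shift(t):
    s=bot.observe();w=s['tcp_rot'];M=Ro.from_quat([*w[1:],w[0]]).as_matrix()
    return (1000*M.T@(np.array(t)-s['tool_pos'])).round(1)
E
python3 - <<'E'
from h import *
s=bot.observe();print(s['tool_pos'],s['tcp_rot'],s['ft_force'])
snap('wrist','w1')
E
```

```text
[0.54697545 0.08944193 0.22394462] [-3.18911368e-04 -1.53284915e-02  9.99882459e-01 -6.00929028e-05] [0.28678089 1.21223024 0.25493464]
```

View pics/w1.png

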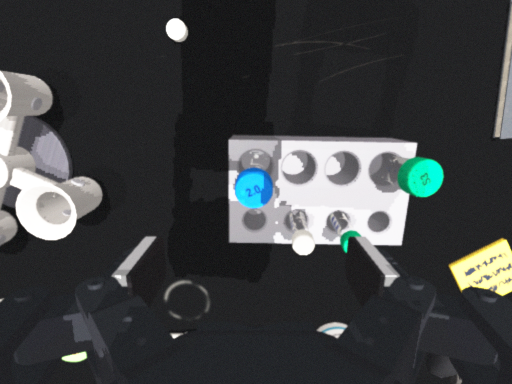

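```bash
python3 - <<'E'
from h import *
c=np.load('pics/w1.npz')
for n,u,v,z in [('blue',254,188,.117),('green',421,177,.117),('white',303,242,.1),('rl',49,209,.085)]: print(n,atz(c,u,v,z).round(4))
E
```

```text
blue [0.546  0.0893 0.117 ]
green [0.5321 0.2304 0.117 ]
white [0.6023 0.1379 0.1   ]
rl [ 0.5817 -0.1114  0.085 ]
```

play_rows(
  rows=[1, 0, 35, 0, 1, 0, 75, 0, 1, 0, 115, 0, 1, 0, 141, 0, 1, 0, 141, 0],
)

```text
time_s: 2.0
tool_pos: [0.5402, 0.0935, 0.0791]
tcp_rot: [-0.005, -0.018, 1.0, 0.001]
ft_force: [-1.5, -0.0, 0.9]
finger_gap: 0.999
gripper_force: 0.0
```

play_rows(
  rows=[0, 0, 0, 0, 0, 0, 0, 0, 0, 0, 0, 0, 0, 0, 0, 0, 0, 0, 0, 0, 0, 0, 0, 0, 0, 0, 0, 0, 0, 0, 0, 0],
  jaw=0,
  squeeze=40,
)

```text
time_s: 2.8
tool_pos: [0.5464, 0.0914, 0.0847]
tcp_rot: [0.001, -0.017, 1.0, 0.0]
ft_force: [-0.0, 0.7, 6.0]
finger_gap: 0.37
gripper_force: 39.6
```

play_rows(
  rows=[0, 0, -20, 0, 0, 0, -60, 0, 0, 0, -105, 0, 0, 0, -145, 0, 0, 0, -145, 0, 0, 0, -145, 0],
)

```text
time_s: 3.4
tool_pos: [0.5454, 0.0913, 0.2291]
tcp_rot: [0.001, -0.017, 1.0, -0.0]
ft_force: [-0.5, -0.6, -1.3]
finger_gap: 0.37
gripper_force: 39.9
```

```bash
python3 - <<'E'
from h import *
s=bot.observe();print(s['tool_pos'],s['ft_force'],s['finger_gap'],s['gripper_force'])
for p in ([.5823,-.1155,.23],[.516,-.272,.23]): print(shift(p))
a=snap('scene','sc1')['pixels'][100:300,150:400];b=snap('side','si1')['pixels'][60:300,180:330]
v=np.hstack([cv2.resize(a,(450,360)),cv2.resize(b,(225,360))]);cv2.imwrite('pics/v1.png',v[:,:,::-1])
E
```

```text
[0.54539899 0.09127105 0.22906205] [-0.52862522 -0.5846566  -1.2502688 ] 0.37020616004231527 39.86904566176236
[ -29.8 -207.9   -0.8]
[  41.8 -362.1   -0.9]
```

View pics/v1.png

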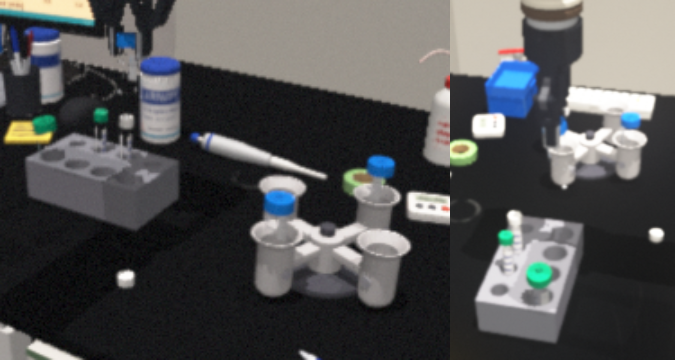

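```bash
python3 - <<'E'
from h import *
a=np.load('pics/sc1.npz');b=np.load('pics/si1.npz')
print('exp',proj(a,[.5454,.0913,.151]),proj(b,[.5454,.0913,.151]),proj(b,[.5454,.0913,.254]))
A=a['pixels'][90:160,190:250];B=b['pixels'][120:200,225:285]
v=np.hstack([cv2.resize(A,(480,560),interpolation=2),cv2.resize(B,(320,427),interpolation=2)] if 0 else [cv2.resize(A,(300,350),interpolation=2),cv2.resize(B,(300,400),interpolation=2)[:350]])
cv2.imwrite('pics/v2.png',np.clip(v[:,:,::-1]*1.6,0,255))
E
```

```text
exp (np.float64(222.57539414192698), np.float64(163.83262267807166)) (np.float64(249.7337315345135), np.float64(182.58805479245243)) (np.float64(248.86239504363093), np.float64(141.58651120219358))[ WARN:0@0.256] global loadsave.cpp:1063 imwrite_ Unsupported depth image for selected encoder is fallbacked to CV_8U.
```

View pics/v2.png

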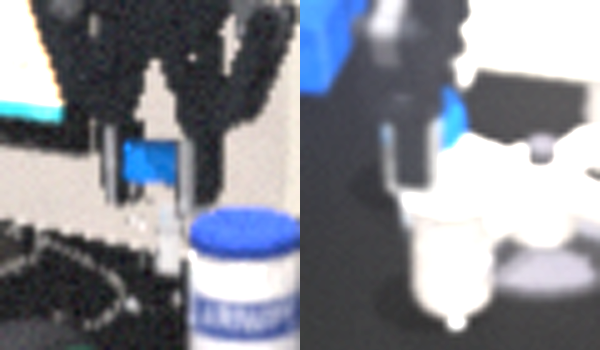

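play_rows(
  rows=[-42, -207, -6, 0, -42, -207, -6, 0, -42, -207, -6, 0, -42, -207, -6, 0, -42, -207, -6, 0, -42, -207, -6, 0, -42, -207, -6, 0],
  squeeze=30,
)

```text
time_s: 4.2
tool_pos: [0.5933, -0.1128, 0.2328]
tcp_rot: [-0.001, -0.017, 1.0, 0.001]
ft_force: [-0.2, -0.1, -0.3]
finger_gap: 0.37
gripper_force: 39.9
```

```bash
python3 - <<'E'
from h import *
s=bot.observe();print(s['tool_pos'],s['ft_force'],s['finger_gap'],s['gripper_force'])
p=s['tool_pos']
a=snap('scene','sc2');b=snap('side','si2')
for c in (a,b): print('tip exp',proj(c,p-[0,0,.078]),'cap',proj(c,p+[0,0,.025]),'mouth',proj(c,[.582,-.1145,.085]))
A=a['pixels'][110:230,270:370];B=b['pixels'][70:190,210:310]
v=np.hstack([cv2.resize(x,(400,480),interpolation=2) for x in(A,B)]).astype(float)
cv2.imwrite('pics/v3.png',np.clip(v[:,:,::-1]*1.3,0,255).astype(np.uint8))
E
```

```text
[ 0.59330153 -0.11278764  0.2328214 ] [-0.2008185  -0.06303344 -0.34717067] 0.3699669957299378 39.86989353579702
tip exp (np.float64(309.2605231121721), np.float64(174.10051273971294)) cap (np.float64(312.5905606726398), np.float64(130.0629934151941)) mouth (np.float64(305.7421316881875), np.float64(203.81140524320574))
tip exp (np.float64(250.68378239584456), np.float64(133.0118848990789)) cap (np.float64(250.01277517076352), np.float64(95.77459333936278)) mouth (np.float64(255.40887829109317), np.float64(156.2503684448949))
```

View pics/v3.png

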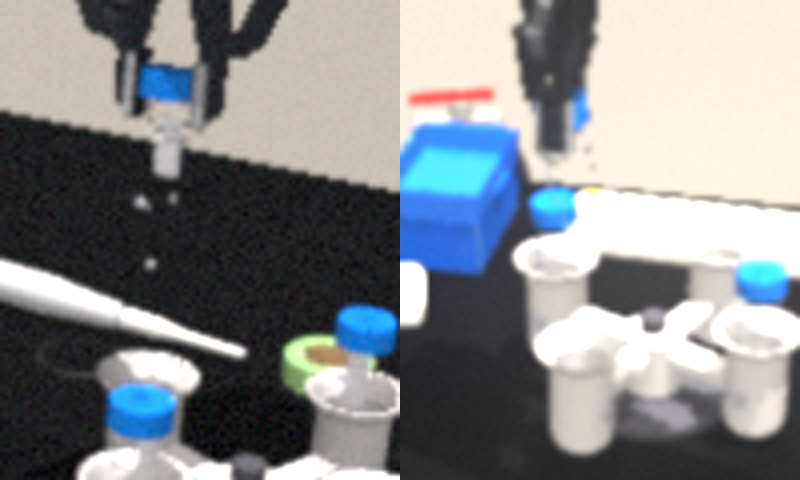

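```bash
python3 - <<'E'
from h import *
c=np.load('pics/w1.npz')
for u,v in [(256,166),(299,167),(342,168),(387,173)]: print(atz(c,u,v,.06).round(4))
E
python3 - <<'E'
from h import *
a=np.load('pics/sc2.npz')
for dx in(0,-.005,-.010,-.015): print(dx,proj(a,[.5933+dx,-.1128,.155]))
c=snap('wrist','w2');v=c['pixels']
p=bot.observe()['tool_pos']
for z in(-.078,-.03,.03): print(proj(c,p+[0,0,z]))
print(proj(c,[.582,-.1145,.085]))
E
```

```text
[0.5372 0.0909 0.06  ]
[0.5369 0.1352 0.06  ]
[0.5366 0.1796 0.06  ]
[0.5403 0.2268 0.06  ]
0 (np.float64(309.27086621576666), np.float64(174.02888895087239))
-0.005 (np.float64(308.3555750043206), np.float64(174.74971162778627))
-0.01 (np.float64(307.4323966436179), np.float64(175.47671557484887))
-0.015 (np.float64(306.50123405085003), np.float64(176.20997649390395))
(np.float64(253.75541946202557), np.float64(198.93596441205483))
(np.float64(253.48367473705562), np.float64(221.21210030832356))
(np.float64(252.86167383590552), np.float64(272.22136942097325))
(np.float64(252.06230353540823), np.float64(166.8501385742943))
```

View pics/w2.png

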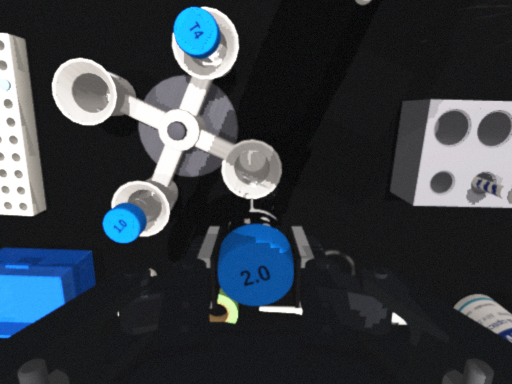

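play_rows(
  rows=[2, -1, 20, 0, 3, -1, 45, 0, 4, -1, 65, 0, 5, -1, 80, 0, 5, -1, 80, 0, 5, -1, 80, 0],
)

```text
time_s: 4.95
tool_pos: [0.5894, -0.1148, 0.155]
tcp_rot: [0.0, -0.017, 1.0, -0.0]
ft_force: [0.0, 0.3, -0.4]
finger_gap: 0.369
gripper_force: 39.9
```

play_rows(
  rows=[0, 0, 10, 0, 0, 0, 20, 0, 0, 0, 30, 0, 0, 0, 40, 0, 0, 0, 48, 0, 0, 0, 48, 0, 0, 0, 48, 0],
)

```text
time_s: 5.65
tool_pos: [0.5891, -0.1152, 0.1062]
tcp_rot: [-0.0, -0.017, 1.0, 0.0]
ft_force: [1.3, -0.2, -1.2]
finger_gap: 0.372
gripper_force: 39.8
```

play_rows(
  rows=[0, 0, 0, 0, 0, 0, 0, 0, 0, 0, 0, 0, 0, 0, 0, 0, 0, 0, 0, 0, 0, 0, 0, 0],
  jaw=1,
)

```text
time_s: 6.25
tool_pos: [0.5891, -0.1152, 0.1064]
tcp_rot: [-0.0, -0.017, 1.0, -0.0]
ft_force: [-0.8, -0.0, -0.0]
finger_gap: 1.004
gripper_force: 0.0
```

play_rows(
  rows=[0, 0, -30, 0, 0, 0, -80, 0, 0, 0, -120, 0, 0, 0, -120, 0, 0, 0, -120, 0],
)

```text
time_s: 6.75
tool_pos: [0.5898, -0.1154, 0.2276]
tcp_rot: [0.001, -0.017, 1.0, -0.001]
ft_force: [0.7, -0.3, -1.1]
finger_gap: 0.998
gripper_force: 0.0
```

```bash
python3 - <<'E'
from h import *
print(bot.observe()['tool_pos'])
for p in ([.5325,.2305,.225],[.5325,.2305,.083]): print(shift(p))
a=snap('scene','sc3');c=snap('wrist','w3')
for z in(.131,.115): print(proj(a,[.582,-.1145,z]),proj(c,[.582,-.1145,z]))
v=np.hstack([cv2.resize(a['pixels'][170:270,270:390],(400,333),interpolation=2),c['pixels'][:333,:400]])
cv2.imwrite('pics/v4.png',v[:,:,::-1])
E
```

```text
[ 0.58976452 -0.11543299  0.22761683]
[ 45.4 347.7   2.1]
[ 45.7 347.9 144.1]
(np.float64(307.1400140818432), np.float64(185.62278691988217)) (np.float64(254.9214630247112), np.float64(184.78068019214032))
(np.float64(306.64945983622397), np.float64(192.03476512451726)) (np.float64(254.9283280773899), np.float64(180.37499519601295))
```

View pics/v4.png

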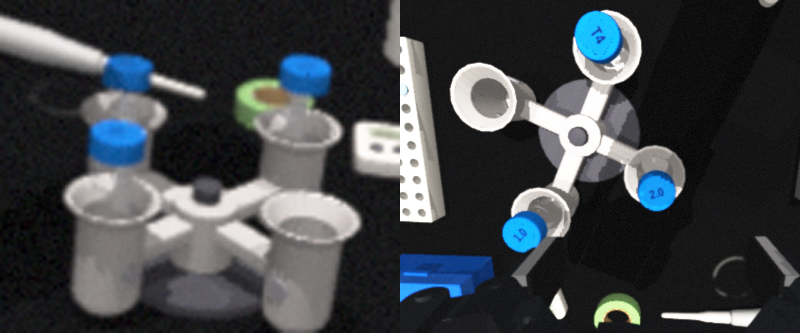

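play_rows(
  rows=[57, 347, 2, 0, 57, 347, 2, 0, 57, 347, 2, 0, 57, 347, 2, 0, 57, 347, 2, 0, 57, 347, 2, 0, 57, 347, 2, 0, 57, 347, 2, 0],
)

```text
time_s: 7.65
tool_pos: [0.5172, 0.2345, 0.2221]
tcp_rot: [-0.002, -0.02, 1.0, 0.001]
ft_force: [0.5, -1.0, 0.1]
finger_gap: 1.001
gripper_force: 0.0
```

```bash
python3 - <<'E'
from h import *
print(bot.observe()['tool_pos'],bot.observe()['qvel'].round(2) if 0 else '')
c=snap('wrist','w4')
h=cv2.cvtColor(c['pixels'],cv2.COLOR_RGB2HSV)
m=cv2.inRange(h,(65,120,60),(88,255,255))
n,l,st,ce=cv2.connectedComponentsWithStats(m)
for i in range(1,n):
    if st[i,4]>40: print(st[i],ce[i].round(1),atz(c,*ce[i],.115).round(4),shift([*atz(c,*ce[i],.115)[:2],.083]))
w3=np.load('pics/w3.npz');print('fr',atz(w3,85,98,.085).round(4),'t',atz(w3,257,174,.085).round(4))
E
```

```text
[0.51724862 0.23451948 0.22208178] 
[ 234  186   40   39 1199] [253.3 205.3] [0.5315 0.2345 0.115 ] [-13.9   2.  139.1]
[179 256  26  27 500] [191.4 269.4] [0.5953 0.1801 0.115 ] [-75.6 -54.9 138.9]
fr [ 0.5182 -0.2696  0.085 ] t [ 0.5825 -0.1125  0.085 ]
```

play_rows(
  rows=[-13, 1, 20, 0, -13, 1, 20, 0, -13, 1, 20, 0, -13, 1, 20, 0],
)

```text
time_s: 8.1
tool_pos: [0.5334, 0.2302, 0.2046]
tcp_rot: [-0.0, -0.016, 1.0, -0.0]
ft_force: [-0.2, 0.3, 0.6]
finger_gap: 1.005
gripper_force: 0.0
```

```bash
python3 - <<'E'
from h import *
print(bot.observe()['tool_pos'])
c=snap('wrist','w5')
h=cv2.cvtColor(c['pixels'],cv2.COLOR_RGB2HSV)
m=cv2.inRange(h,(65,120,60),(88,255,255))
n,l,st,ce=cv2.connectedComponentsWithStats(m)
for i in range(1,n):
    if st[i,4]>40: print(st[i],ce[i].round(1),atz(c,*ce[i],.115).round(4),shift([*atz(c,*ce[i],.115)[:2],.083]))
E
```

```text
[0.53337287 0.23016399 0.20457322]
[ 239  172   43   42 1402] [259.6 192.6] [0.5317 0.2346 0.115 ] [  1.7   4.2 122. ]
[180 249  27  28 571] [192.9 262.7] [0.5953 0.1801 0.115 ] [-60.  -52.3 122. ]
```

play_rows(
  rows=[1.5, 4, 25, 0, 1.5, 4, 60, 0, 1.5, 4, 95, 0, 1.5, 4, 121, 0, 1.5, 4, 121, 0, 1.5, 4, 121, 0],
)

```text
time_s: 8.75
tool_pos: [0.5321, 0.2349, 0.0844]
tcp_rot: [0.0, -0.017, 1.0, 0.0]
ft_force: [0.9, 0.3, 0.7]
finger_gap: 0.999
gripper_force: 0.0
```

play_rows(
  rows=[0, 0, 0, 0, 0, 0, 0, 0, 0, 0, 0, 0, 0, 0, 0, 0, 0, 0, 0, 0, 0, 0, 0, 0, 0, 0, 0, 0, 0, 0, 0, 0],
  jaw=0,
  squeeze=40,
)

```text
time_s: 9.55
tool_pos: [0.5324, 0.2348, 0.0843]
tcp_rot: [0.001, -0.017, 1.0, -0.0]
ft_force: [0.6, -1.7, 6.3]
finger_gap: 0.376
gripper_force: 39.1
```

play_rows(
  rows=[0, 0, -20, 0, 0, 0, -60, 0, 0, 0, -105, 0, 0, 0, -150, 0, 0, 0, -150, 0, 0, 0, -150, 0],
)

```text
time_s: 10.15
tool_pos: [0.5321, 0.2354, 0.2342]
tcp_rot: [0.001, -0.017, 1.0, 0.0]
ft_force: [0.7, -0.8, -1.1]
finger_gap: 0.377
gripper_force: 39.7
```

```bash
python3 - <<'E'
from h import *
s=bot.observe();print(s['tool_pos'])
c=snap('wrist','w6')
h=cv2.cvtColor(c['pixels'],cv2.COLOR_RGB2HSV)
m=cv2.inRange(h,(65,120,60),(88,255,255))
n,l,st,ce=cv2.connectedComponentsWithStats(m)
for i in range(1,n):
    if st[i,4]>40: print(st[i],ce[i].round(1))
print(proj(c,s['tool_pos']+[0,0,.033]))
# wrist image analysis of vacated hole at rack: dark-circle centre vs cap
for p in ([.517,-.271,.235],): print(shift(p))
E
```

```text
[0.53206485 0.23540529 0.23420546]
[ 218  225   77   84 5159] [255.4 266.4]
[182 236  15  20 116] [187.4 244.6]
(np.float64(252.95684766840253), np.float64(275.5729237482973))
[  31.3 -505.3   -2.8]
```

play_rows(
  rows=[34, -505, -3, 0, 34, -505, -3, 0, 34, -505, -3, 0, 34, -505, -3, 0, 34, -505, -3, 0, 34, -505, -3, 0, 34, -505, -3, 0, 34, -505, -3, 0],
  squeeze=30,
)

```text
time_s: 11.0
tool_pos: [0.5168, -0.1659, 0.233]
tcp_rot: [-0.002, -0.017, 1.0, 0.001]
ft_force: [0.6, 0.2, -1.6]
finger_gap: 0.377
gripper_force: 39.7
```

```bash
python3 - <<'E'
from h import *
s=bot.observe();print(s['tool_pos'],s['finger_gap'],s['qpos'])
print(shift([.514,-.271,.235]))
E
```

```text
[ 0.51682984 -0.16587689  0.23298989] 0.3767202933218111 [-5.33566518e-01  7.74866210e-02  1.68187162e+00  4.78536551e-04
  1.38694839e+00 -2.13854401e+00]
[   6.4 -105.    -2.3]
```

play_rows(
  rows=[5, -105, 0, 0, 5, -105, 0, 0, 5, -105, 0, 0, 5, -105, 0, 0, 5, -105, 0, 0],
)

```text
time_s: 11.5
tool_pos: [0.5166, -0.2682, 0.234]
tcp_rot: [-0.001, -0.017, 1.0, 0.001]
ft_force: [-0.5, 0.1, -0.6]
finger_gap: 0.378
gripper_force: 39.7
```

```bash
python3 - <<'E'
from h import *
s=bot.observe();p=s['tool_pos'];print(p,s['finger_gap'])
c=snap('wrist','w7');a=snap('scene','sc7');b=snap('side','si7')
e=proj(c,[.5175,-.2715,.085]);print('mouth exp',e)
g=cv2.GaussianBlur(cv2.cvtColor(c['pixels'],cv2.COLOR_RGB2GRAY),(3,3),0)
r=abs(proj(c,[.5175,-.2715+.03,.085])[0]-e[0]);print(r)
x0,y0=int(e[0]-60),max(0,int(e[1]-60))
C=cv2.HoughCircles(g[y0:y0+110,x0:x0+120],cv2.HOUGH_GRADIENT,1,5,param1=100,param2=15,minRadius=int(r*.8),maxRadius=int(r*1.2))
if C is not None:
    for k in C[0][:5]: u,v=k[0]+x0,k[1]+y0; print(k,u,v,atz(c,u,v,.085).round(4))
# known check: change in scene/side vs earlier frames locates the held transparent body
for n,f0,f1 in(('sc','sc0',a),('si','si0',b)):
    o=np.load(f'pics/{f0}.npz')['pixels'].astype(int)
    d=np.abs(f1['pixels'].astype(int)-o).sum(2)
    ct,cc=proj(f1,p-[0,0,.078]),proj(f1,p+[0,0,.025]);print(n,'tip',np.round(ct,1),'cap',np.round(cc,1))
    for t in(.3,.5,.7,.85):
        u=cc[0]+(ct[0]-cc[0])*t;v=int(round(cc[1]+(ct[1]-cc[1])*t))
        print(v,round(u,1),(d[v-1:v+2,int(u)-12:int(u)+13].mean(0)).astype(int))
E
```

```text
[ 0.51656595 -0.26817579  0.23403767] 0.3777594949243637
mouth exp (np.float64(250.40959060820367), np.float64(179.393819348456))
30.255950179596397
[61.5 58.5 27.7] 251.5 177.5 [ 0.5155 -0.2705  0.085 ]
[56.5 56.5 25.2] 246.5 175.5 [ 0.5137 -0.2755  0.085 ]
[63.5 64.5 29.9] 253.5 183.5 [ 0.5216 -0.2683  0.085 ]
[66.5 58.5 26.6] 256.5 177.5 [ 0.5154 -0.2655  0.085 ]
[58.5 64.5 26.6] 248.5 183.5 [ 0.5217 -0.2733  0.085 ]
sc tip [365.5 203.3] cap [372.5 153.7]
169 370.4 [ 15  13   8   4  10  18  29 169 227 236 180  33   8   6  15  27  67  95
  45   6  14  44  73  82  54]
179 369.0 [  4   8  25  14  13  13  18  12  99 230 250 244  78  16  16  19  19  11
  16  20  13  10  12   8  20]
188 367.6 [ 9  5  4  8  6 11 12  5 11  6  6 37  9 19 22 11 23 21  7  9 14  6 17 15
 12]
196 366.5 [ 8  7 10  3 25 38 50 43 41 31 35 16  8  6 10 13  7 11 10  6 13 16 11 14
  8]
si tip [290.5 108.6] cap [291.9  73.7]
84 291.5 [ 20  19  17  19  19  25  51 105 153 181 199 214 227 226 167 132 134  93
  37  20  19  21  19  20  19]
91 291.2 [ 16  17  19  18  19  19  19  17  18  19  19  21  42  83 117 117  76  34
  21  18  17  19  20  18  16]
98 291.0 [16 20 20 20 21 16 19 19 16 20 19 18 20 20 19 22 21 20 18 16 19 17 18 19
 20]
103 290.7 [19 16 19 16 19 20 19 21 25 32 32 22 19 17 21 20 20 18 19 20 18 18 21 20
 21]
```

play_rows(
  rows=[3, -3, 20, 0, 3, -3, 45, 0, 3, -3, 65, 0, 3, -3, 80, 0, 3, -3, 80, 0, 3, -3, 80, 0],
)

```text
time_s: 12.25
tool_pos: [0.5145, -0.2727, 0.1563]
tcp_rot: [0.0, -0.017, 1.0, -0.0]
ft_force: [0.4, 0.1, -0.3]
finger_gap: 0.377
gripper_force: 39.7
```

play_rows(
  rows=[0, 0, 10, 0, 0, 0, 20, 0, 0, 0, 30, 0, 0, 0, 40, 0, 0, 0, 48, 0, 0, 0, 48, 0, 0, 0, 48, 0],
)

```text
time_s: 12.95
tool_pos: [0.5137, -0.2723, 0.1068]
tcp_rot: [-0.001, -0.017, 1.0, 0.001]
ft_force: [1.0, 4.0, -3.1]
finger_gap: 0.376
gripper_force: 29.9
```

play_rows(
  rows=[0, 0, 0, 0, 0, 0, 0, 0, 0, 0, 0, 0, 0, 0, 0, 0, 0, 0, 0, 0, 0, 0, 0, 0],
  jaw=1,
)

```text
time_s: 13.55
tool_pos: [0.5142, -0.2731, 0.1079]
tcp_rot: [0.0, -0.017, 1.0, -0.0]
ft_force: [0.4, -0.1, 0.9]
finger_gap: 1.003
gripper_force: 0.0
```

play_rows(
  rows=[0, 0, -30, 0, 0, 0, -80, 0, 0, 0, -120, 0, 0, 0, -120, 0, 0, 0, -120, 0, 0, 0, -120, 0],
)

```text
time_s: 14.15
tool_pos: [0.5134, -0.2724, 0.226]
tcp_rot: [-0.001, -0.017, 1.0, 0.001]
ft_force: [-1.1, -0.3, -1.0]
finger_gap: 1.001
gripper_force: 0.0
```

```bash
python3 - <<'E'
from h import *
s=bot.observe();print(s['tool_pos'],s['ft_force'])
R={}
for n in('scene','side','wrist'):
    c=snap(n,n+'9');h=cv2.cvtColor(c['pixels'],cv2.COLOR_RGB2HSV)
    for nm,lo,hi,q in(('green',(65,120,50),(88,255,255),(.5165,-.271,.123)),('blue',(98,150,60),(115,255,255),(.582,-.1145,.123))):
        k,l,st,ce=cv2.connectedComponentsWithStats(cv2.inRange(h,lo,hi))
        e=proj(c,q)
        i=min((i for i in range(1,k) if st[i,4]>25),key=lambda i:np.hypot(*(ce[i]-e)),default=None)
        if i: print(n,nm,'exp',np.round(e,1),ce[i].round(1),st[i]); R[n,nm]=ray(c,*ce[i])
for nm in('green','blue'):
    A=np.zeros((3,3));B=np.zeros(3)
    for n in('scene','side','wrist'):
        o,d=R[n,nm];d=d/np.linalg.norm(d);P=np.eye(3)-np.outer(d,d);A+=P;B+=P@o
    print(nm,np.linalg.solve(A,B).round(4))
E
```

```text
[ 0.51340171 -0.27236337  0.22604814] [-1.09659482 -0.31454841 -0.95501761]
scene green exp [364.7 218.5] [361.3 222.9] [353 216  17  14 199]
scene blue exp [306.9 188.8] [307.9 191.3] [300 186  16  12 148]
side green exp [290.3 118.7] [290.5 123.5] [286 120  11   9  76]
side blue exp [255.3 143.9] [252.  147.4] [246 143  13  10 108]
wrist green exp [255.1 194.3] [261.7 189.2] [ 243  170   39   39 1170]
wrist blue exp [425.2 269.5] [418.  266.4] [399 254  41  32 522]
green [ 0.5149 -0.2654  0.1116]
blue [ 0.5887 -0.1137  0.1121]
```

```bash
python3 -c "
from workcell import job
print(job.job_done())"
```

```text
the job is handed in; nothing more can be done
None
```

I loaded both large tubes, blue in one empty bucket and green in the other, and handed the job in at about 14 s. Final camera measurements put both caps at the same height (about 112 mm), within about 7 mm of each bucket's axis. That is some 11 mm lower than the 123 mm I expected for a seated tube, and I took it as measurement error. The hand-in returned no verdict.

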